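# Start up the bronze-finishing bench

## Task

Start up the finishing bench. With the air valve's lever still shut, press the round key on the sloping console fully home and let it spring back; then swing the valve lever to half open (45 degrees) and let go of it; then press the square key and after it the long key, each fully home, one at a time, letting it spring back. Leave the mushroom-headed stop key alone, and do not shift the figurine, the grinder or the wire brush.

Things in the scene. Friction and masses are not known exactly. Their poses are not given: they have to be found in the camera images.
- console: green steel desk, fixed, 135 mm deep x 300 mm wide, its front turned away from the robot; the aluminium face slopes at 35 degrees, low at the front. Face height over the table: front edge 48, middle 85, back edge 122 mm; the key row is centred, 12 mm downslope of the face's middle. Origin: on the table under the face's middle; x to its front, y along the row
- guard_mid (a point): middle of the front rod of the desk's guard: two level steel rods, 8 mm thick, along the whole row on end posts (146 mm either side), axes 54 mm off the face (40 mm beyond the flat keys). The front rod is 34 mm upslope of the key centres, almost straight above them, the other 40 mm further. It blocks a tool coming straight down; one tilted 35 degrees, along the keys' axes, passes in front
- round_key (a joint): black plastic key, one of four in one level row across the sloping face of console, 68 mm apart; which key is in which place varies. Round, 42 mm diameter. Value: how far it is pressed along its axis, 0 (out) to 0.008 m (home); a spring pushes it back, 1.5 N at the start, 5 N fully home.
- round_key_top (a point): centre of the round key's outer face (14 mm above the console's face when out). z axis: outward along the key's axis, 35 degrees from vertical, leaning to the console's front; y axis: level, along the row. Press along -z.
- square_key (a joint): black plastic key, one of four in one level row across the sloping face of console, 68 mm apart; which key is in which place varies. Square, 38 x 38 mm. Value: how far it is pressed along its axis, 0 (out) to 0.008 m (home); a spring pushes it back, 1.5 N at the start, 5 N fully home.
- square_key_top (a point): centre of the square key's outer face (14 mm above the console's face when out). z axis: outward along the key's axis, 35 degrees from vertical, leaning to the console's front; y axis: level, along the row. Press along -z.
- long_key (a joint): black plastic key, one of four in one level row across the sloping face of console, 68 mm apart; which key is in which place varies. Long bar, 60 mm along the row x 22 mm. Value: how far it is pressed along its axis, 0 (out) to 0.008 m (home); a spring pushes it back, 1.5 N at the start, 5 N fully home.
- long_key_top (a point): centre of the long key's outer face (14 mm above the console's face when out). z axis: outward along the key's axis, 35 degrees from vertical, leaning to the console's front; y axis: level, along the row. Press along -z.
- stop_key (a joint): black plastic key, one of four in one level row across the sloping face of console, 68 mm apart; which key is in which place varies. Domed mushroom head, 50 mm diameter, standing higher than the others: the stop key. Value: how far it is pressed along its axis, 0 (out) to 0.008 m (home); a spring pushes it back, 1.5 N at the start, 5 N fully home.
- stop_key_top (a point): centre of the mushroom-headed stop key's outer face (29 mm above the console's face when out). z axis: outward along the key's axis, 35 degrees from vertical, leaning to the console's front; y axis: level, along the row. Press along -z.
- valve: brass quarter-turn ball valve in a 236 mm length of 30 mm steel pipe, fixed on a 90 x 200 mm dark steel foot. Origin: on the table under the valve's stem; the pipe runs along its y axis at 62 mm height, x points away from the robot at yaw 0
- valve_pivot (a point): point on the lever's upright turning axis, at the lever's mid-height, 115 mm above the table
- lever (a joint): level steel lever with black rubber grip on the valve's stem. Value: opening in rad. 0 = shut: square to the pipe, pointing along the valve's -x; it opens clockwise seen from above, then pointing along (-cos, +sin) of the value in the valve's x, y; pi/2 = fully open, along the pipe to +y. Starts within 0.2 of shut. Friction (0.2 N m) holds it where it is left
- lever_grip (a point): middle of the rubber grip, 105 mm from the turning axis, at its mid-height (115 mm above the table). The grip is 72 mm long, 22 mm wide and 14 mm high, with free space below; the lever's end is 140 mm from the axis. x axis: along the lever towards the stem
- figurine: bystander: small copper-coloured figure 153 mm high on a 75 mm square wooden foot, loose; origin at the centre of its underside
- grinder: bystander: straight steel air grinder lying on the table, about 210 mm long, 40 mm high, loose; origin under the middle of its body, x along it
- wire_brush: bystander: brush with a wooden handle lying on the table, 200 mm long, 20 mm high, loose; origin at its middle, underside, x along it

How it is judged:
On the way, in this order (a step that is already met when the one before it is completed fails the run):
1. the round key is pressed fully home with the air still shut, the other keys out (value of joint round_key above 0.0065 m and value of joint lever below 0.35 rad and value of joint each of square_key, long_key, stop_key below 0.002 m), for 0.1 s.
2. all keys out, the valve lever half open (45 degrees, within 8) and at rest, let go (value of joint each of round_key, square_key, long_key, stop_key below 0.002 m and value of joint lever between 0.645 and 0.925 rad and velocity of joint lever between -0.05 and 0.05 rad/s and contact force between valve and the arm below 0.1 N and contact force between valve and the fingers below 0.1 N), for 0.2 s.
3. the square key is pressed fully home, the other keys out, the valve still half open (value of joint square_key above 0.0065 m and value of joint each of round_key, long_key, stop_key below 0.002 m and value of joint lever between 0.645 and 0.925 rad), for 0.1 s.
4. the long key is pressed fully home, the other keys out, the valve still half open (value of joint long_key above 0.0065 m and value of joint each of round_key, square_key, stop_key below 0.002 m and value of joint lever between 0.645 and 0.925 rad), for 0.1 s.
At the end, for the whole second after the job is handed in: All four keys are back out (less than 2 mm in) and the valve lever stands half open, at 45 degrees within 8; the figurine stands upright and it, the grinder and the brush are within 30 mm of where they were (value of joint each of round_key, square_key, long_key, stop_key below 0.002 m and value of joint lever between 0.645 and 0.925 rad and distance of each of figurine, grinder, wire_brush from where it was at the start of the episode below 0.03 m and angle between figurine's own z axis and vertical below 0.2 rad); the robot touches nothing.
It fails at once if the stop key is pressed (more than 3 mm) (value of joint stop_key above 0.003 m).
It fails at once if the round key is pressed (more than 4 mm) when the lever is open by more than 20 degrees (value of joint round_key above 0.004 m and value of joint lever above 0.35 rad).
It fails at once if the square or long key is pressed (more than 4 mm) before the lever is open by 29 degrees (value of joint any of square_key, long_key above 0.004 m and value of joint lever below 0.5 rad).
It fails at once if two keys are pressed at once (both more than 3 mm) (value of joint each of round_key, square_key above 0.003 m or value of joint each of round_key, long_key above 0.003 m or value of joint each of square_key, long_key above 0.003 m).
It fails at once if a bystander is shifted by more than 30 mm or the figurine is tipped over (distance of any of figurine, grinder, wire_brush from where it was at the start of the episode above 0.03 m or angle between figurine's own z axis and vertical above 0.5 rad).
It also fails if it takes over 72 s, if anything falls off the work surface, if the arm or the gripper's body presses on something with over 40 N, if the wrist force passes 120 N, or if a joint passes its speed limit or range.

## Robot

A 7-joint arm with a two-finger parallel gripper is mounted at the origin on the work surface. World frame = base frame: x ahead of the robot, y to its left, z up, the work surface at z = 0. Lengths are in m, angles in rad, forces in N, time in s.
With the tool pointing down it reaches from about 0.425 to 0.925 m from the base axis. Payload 6.8 kg.
Tool frame: the origin (TCP) lies midway between the tips of the shut fingers; the grasp point (between the pads) lies 19 mm behind it (grip_point_offset is the distance from the TCP to the grasp point, in m); y points along the fingers, x is the direction in which the jaws open and shut, and the axes are right-handed (so a half turn about y gives the same grasp; the last joint's range is limited). The gripper opens to 85 mm and grips with 20 to 120 N. Pads are 22 mm wide; open, the fingers measure 114 mm over their backs; the gripper's body (76 mm by 85 mm) begins 54 mm behind the grasp point. The pads swing forward as they close: fully open they stand 13 mm farther back than shut.
Start: joints at [1.24, 0.477, 0.022, 1.555, -0.011, 1.109, -0.083], TCP at [0.149, -0.658, 0.231] pointing down, gripper open.
Joint ranges: [-2.96, 2.96], [-0.34, 2.1], [-1.41, 1.46], [0.24, 2.44], [-1.37, 4.51], [0.17, 1.92], [-2.96, 2.96]. Speed limits (rad/s): [2.39, 2.39, 3.14, 3.14, 3.14, 3.14, 3.14].

## Interface

Orientations are given as a unit quaternion [w, x, y, z].
In Python, from station import get_obs, read_camera, hand_in, grip_point_offset gives the robot as it stands.
- The arm moves only by the tool play_rows, never from a script. Its argument "increments" is a list of rows, each a list of 2 entries, a list of its own where there are three numbers: the shift along the tool's x, y, z in m, then the turn, a rotation vector about the tool's x, y, z in degrees. In form: [[[tx, ty, tz], [ax, ay, az]], ...]. A call has 1 to 20 rows; each row shifts and turns the commanded pose from where the row before left it, along the tool's axes as they then stand; what a row does not reach is not made up. A row lasts 1/12 s, in which the tool goes at most 41.7 mm and 7.16 degrees, less where a joint would pass 70% of its speed; a pose out of reach is approached as far as the arm can. A call with a gripper value outside its range is refused whole. "gripper" is the finger opening in m, from 0 to 0.0854, set as the call begins (left out, the last holds). The fingers move at their own pace and stop on an object; "grip_force" is the grip in N (left out, the last holds). Time passes only in rows, so rows that do not move let the fingers close. It gives the time, the measured TCP pose, the force and the opening at its end, in the units of the state.
- get_obs(): the state, without advancing time (a new reading comes with each control period).
- read_camera(name): name is "scene" or "top" or "wrist"; returns a dict with "color" (420x560x3 uint8, red, green, blue), "range_z" (420x560 float32, m along the optical axis (not along the pixel's ray), 0 where there is no reading), "intrinsics" (3x3 intrinsics, pixels), "R" (3x3) and "t" (3): a world point X has camera coordinates R X + t; the wrist camera has in their place "hand_eye" (4x4, takes a point from camera to tool coordinates, whose origin is the TCP and whose axes are the tool frame's). Camera axes: x right, y down, z forward; pixel columns grow to the right and rows downward; lengths in m; the calibration is good to about 2 mm. The wrist camera is an equidistant fisheye: a pixel r from the principal point sees the ray r / f radians off the axis. A picture is of the moment at which its call begins: read the wrist's pose just before it.
- hand_in(): hands the job in, once; it reports no verdict.
The state is a dict: "t": time; "q": joint angles; "joint_vel": joint speeds; "joint_torque": joint torques, N m; "eef_pos": TCP position; "tool_rot": TCP orientation; "contact_force": force on the tool from outside, world axes, zero at the start; "torque": the same for the moment, N m; "gripper_width": opening from 0.0 (shut) to 1.0 (fully open).
Only numpy, scipy, OpenCV 4.12 (cv2) and the standard library are available. Lean on these libraries where they do the work, as an engineer would, in place of code of your own. Each camera call takes 0.05 s, during which the arm holds its last target. There are 200 camera calls.

## Working session

There is one attempt and no reset: what is moved stays moved. The work goes in short steps, Python scripts to look and compute and a tool call to move; the robot and the scene stay as the last step left them, time stands still between calls to the robot, and variables do not carry over. Pictures are saved under pics/ and viewed, about 8 in all and at most 12, crops included, and the job is handed in when it is done.

Besides the shell and the picture viewer there is one more tool, called after ">>>" as name([rows], argument=value, ...), one row to a line, values as JSON. play_rows: Moves the arm, as the interface text tells. Its arguments: {"type":"object","properties":{"increments":{"type":"array","items":{"type":"array"}},"gripper":{"type":"number"},"grip_force":{"type":"number"}},"required":["increments"]}

```bash
mkdir -p pics; ls; cat > h.py <<'E'
import numpy as np, cv2, pickle
from station import get_obs, read_camera
from scipy.spatial.transform import Rotation as Rn
def cloud(c):
    K=np.array(c["intrinsics"]);z=c["range_z"];h,w=z.shape
    u,v=np.meshgrid(np.arange(w),np.arange(h))
    P=np.stack([(u-K[0,2])/K[0,0]*z,(v-K[1,2])/K[1,1]*z,z],-1)
    return (P-np.array(c["t"]))@np.array(c["R"])
E
python3 - <<'E'
from h import *
o=get_obs();print({k:np.round(v,3) for k,v in o.items()})
for n in("top","scene"):
    c=read_camera(n);pickle.dump(c,open(n+".pkl","wb"))
    cv2.imwrite(f"pics/{n}.png",c["color"][:,:,::-1])
    print(n,c["intrinsics"],-np.array(c["R"]).T@c["t"],np.round(c["R"],2))
c=read_camera("wrist");pickle.dump(c,open("wrist.pkl","wb"));print(c["hand_eye"],c["intrinsics"])
E
```

```text
pics
{'t': np.float64(0.0), 'q': array([ 1.24 ,  0.478,  0.022,  1.556, -0.011,  1.109, -0.083]), 'joint_vel': array([-0.001, -0.001, -0.001,  0.002, -0.001,  0.001,  0.001]), 'joint_torque': array([ 0.0000e+00, -5.9645e+01,  1.6080e+00, -2.8119e+01,  1.2000e-02,
        9.0000e-03,  0.0000e+00]), 'eef_pos': array([ 0.149, -0.658,  0.23 ]), 'tool_rot': array([ 0.553, -0.552,  0.442, -0.441]), 'contact_force': array([ 0.593, -0.112, -0.343]), 'torque': array([0.008, 0.038, 0.014]), 'gripper_width': np.float64(1.003)}
top [[395.49989417   0.         279.93652358]
 [  0.         395.49989417 214.59526477]
 [  0.           0.           1.        ]] [ 0.55839133 -0.02128521  0.85845134] [[-0.02 -1.   -0.04]
 [-1.    0.03 -0.05]
 [ 0.05  0.04 -1.  ]]
scene [[382.57933288   0.         283.23627646]
 [  0.         382.57933288 205.57226654]
 [  0.           0.           1.        ]] [1.06682613 0.3323536  0.83384352] [[-0.6   0.8   0.01]
 [ 0.62  0.47 -0.63]
 [-0.51 -0.37 -0.78]]
[[ 9.99999678e-01 -8.00767736e-04  4.30310473e-05 -9.66431512e-04]
 [-2.85425783e-04 -3.05267878e-01  9.52266476e-01 -1.42197292e-01]
 [-7.49408274e-04 -9.52266182e-01 -3.05268008e-01  7.83141817e-02]
 [ 0.00000000e+00  0.00000000e+00  0.00000000e+00  1.00000000e+00]] [[325.1922621    0.         280.37823626]
 [  0.         325.1922621  213.40014854]
 [  0.           0.           1.        ]]
```

View pics/top.png

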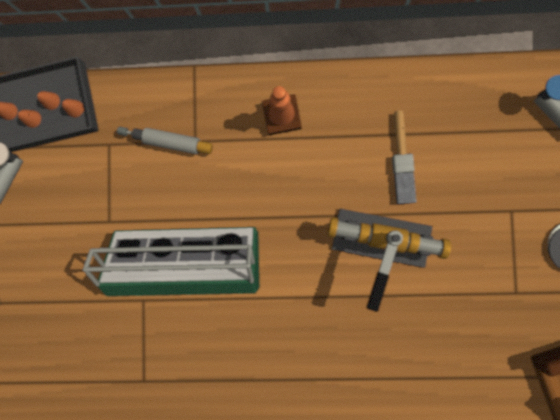

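View pics/scene.png

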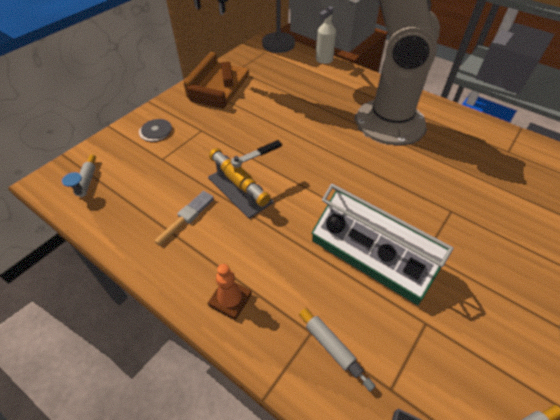

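The top view shows the console at cols 90-260, rows 228-295, the valve stem at (395,238) with the lever grip at (377,292), the figurine at (282,110), the grinder at (170,142) and the brush at (403,160). In the scene view, the key row left to right looks like stop (335,222), long (362,238), round (387,253), square (415,268).

```bash
python3 - <<'E'
from h import *
c=pickle.load(open("scene.pkl","rb"));P=cloud(c);im=c["color"]
hsv=cv2.cvtColor(im,cv2.COLOR_RGB2HSV)
def at(P,u,v,r=1): return np.round(np.median(P[v-r:v+r+1,u-r:u+r+1].reshape(-1,3),0),3)
dark=(hsv[...,2]<60)
roi=np.zeros(dark.shape,bool);roi[200:295,315:440]=1
h=P[...,2];m=(dark&roi&(h>0.06)).astype(np.uint8)
n,l,s,ce=cv2.connectedComponentsWithStats(m)
for i in range(1,n):
    if s[i,4]>40: 
        q=P[l==i];print(s[i],np.round(ce[i]),np.round(np.median(q,0),3),np.round(q.min(0),3),np.round(q.max(0),3))
# face plane
f=(hsv[...,1]<50)&(hsv[...,2]>120)&roi&(h>0.05)&(h<.125)
q=P[f];
for _ in range(5):
    m0=q.mean(0);n_=np.linalg.svd(q-m0,full_matrices=False)[2][2];n_*=np.sign(n_[2]);d=(q-m0)@n_;q=q[abs(d)<.006]
print("face n",n_,np.degrees(np.arccos(n_[2])),"yaw",np.degrees(np.arctan2(n_[1],n_[0])),m0,len(q))
# valve etc in top
c=pickle.load(open("top.pkl","rb"));T=cloud(c)
for u,v in [(395,238),(377,292),(383,275),(372,305),(345,230),(432,245),(282,93),(403,160),(170,142),(180,290)]: print((u,v),at(T,u,v))
big=cv2.resize(c["color"][220:320,80:270],None,fx=4,fy=4,interpolation=cv2.INTER_CUBIC)
b2=cv2.resize(im[180:300,305:455],None,fx=5,fy=5,interpolation=cv2.INTER_CUBIC)
cv2.imwrite("pics/c2.png",b2[:,:,::-1]);
E
```

```text
[326 213  21  22 317] [336. 224.] [0.552 0.115 0.098] [0.518 0.088 0.065] [0.568 0.135 0.111]
[349 229  24  20 231] [361. 238.] [0.546 0.18  0.088] [0.536 0.15  0.071] [1.067 0.332 0.834]
[378 244  19  19 270] [387. 253.] [0.546 0.248 0.089] [0.53  0.224 0.065] [1.067 0.332 0.834]
[403 258  22  22 306] [414. 269.] [0.546 0.316 0.088] [0.53  0.294 0.067] [0.562 0.335 0.101]
face n [ 0.57146864 -0.00267108  0.82061956] 34.85313784013051 yaw -0.2678023494891203 [0.52563684 0.22393741 0.08742306] 3491
(395, 238) [ 0.549 -0.201  0.132]
(377, 292) [ 0.451 -0.167  0.122]
(383, 275) [ 0.482 -0.179  0.121]
(372, 305) [ 0.428 -0.157  0.121]
(345, 230) [ 0.566 -0.118  0.076]
(432, 245) [ 0.533 -0.284  0.076]
(282, 93) [ 0.818 -0.003  0.15 ]
(403, 160) [ 0.712 -0.252  0.02 ]
(170, 142) [0.763 0.242 0.035]
(180, 290) [0.459 0.205 0.099]
```

View pics/c2.png

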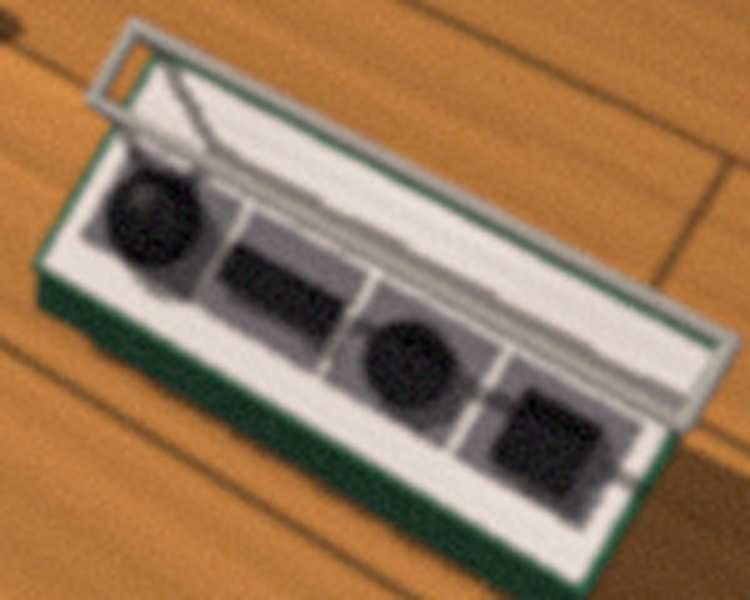

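The crop confirms the order by position along y: stop (y≈0.115), long (0.180), round (0.248), square (0.316). Measured key tops are at z≈0.089 against 0.0896 expected. The face slope is 34.9° and the console yaw about 0.

```bash
cat >> h.py <<'E'
def Rt(): 
    w,x,y,z=get_obs()["tool_rot"];return Rn.from_quat([x,y,z,w]).as_matrix()
def to_tool(target,R=None,pos=None):
    R=Rt() if R is None else R;pos=get_obs()["eef_pos"] if pos is None else pos
    return np.round(R.T@(np.array(target)-pos),4)
def turn(Rg,R=None):
    R=Rt() if R is None else R
    return np.round(np.degrees(Rn.from_matrix(R.T@Rg).as_rotvec()),2)
a=np.radians(35);n=np.array([np.sin(a),0,np.cos(a)])
def Rp(s=1):  # press: tool y=-n, x=s*world y
    x=np.array([0,s,0.]);return np.stack([x,-n,np.cross(x,-n)],1)
E
python3 - <<'E'
from h import *
R=Rt();print(np.round(R,3))
for s in(1,-1): print(s,turn(Rp(s)),np.round(Rp(s),2))
W=[0.55,-0.30,0.34]
print(to_tool(W))
for s in(1,-1):
  G=Rp(s)
  print(to_tool(np.array([.546,.248,.0896])+n*.10,G,np.array(W)))
# valve yaw from the pipe and foot
c=pickle.load(open("top.pkl","rb"));T=cloud(c)
hsv=cv2.cvtColor(c["color"],cv2.COLOR_RGB2HSV)
m=(T[...,2]>.065)&(T[...,2]<.085);m[:,:320]=0;m[:,460:]=0;m[:205]=0;m[:270]&=True;m[268:]=0
q=T[m];q0=np.median(q,0);d=np.linalg.svd((q-q.mean(0))[:,:2],full_matrices=False)[2][0];print("pipe",len(q),q0,q.mean(0),d,np.degrees(np.arctan2(d[1],d[0]))%180)
m=(T[...,2]>.108)&(T[...,2]<.128);m[:,:320]=0;m[:,460:]=0;m[:225]=0;m[320:]=0
q=T[m];d=np.linalg.svd((q-q.mean(0))[:,:2],full_matrices=False)[2][0];print("lever",len(q),q.mean(0),np.degrees(np.arctan2(d[1],d[0]))%180,q.min(0),q.max(0))
E
```

```text
[[ 0.221 -0.     0.975]
 [-0.975  0.001  0.221]
 [-0.001 -1.    -0.   ]]
1 [   5.53 -159.96   50.41] [[ 0.   -0.57 -0.82]
 [ 1.   -0.    0.  ]
 [ 0.   -0.82  0.57]]
-1 [-34.84  12.39   3.82] [[ 0.   -0.57  0.82]
 [-1.   -0.    0.  ]
 [ 0.   -0.82 -0.57]]
[-0.2606 -0.1091  0.4701]
[ 0.548   0.1074 -0.1403]
[-0.548   0.1074  0.1403]
pipe 2061 [ 0.54987312 -0.19188124  0.07575655] [ 0.54965834 -0.20214366  0.0757064 ] [0.21741398 0.97607949] 77.44281135693025
lever 956 [ 0.4855538  -0.17828758  0.11940608] 160.6770100642227 [ 0.41611277 -0.21461751  0.10869572] [ 0.56212329 -0.14635784  0.12777632]
```

>>> play_rows([
  [[-0.013,-0.0055,0.0235],[0,0,0]],
  [[-0.013,-0.0055,0.0235],[0,0,0]],
  [[-0.013,-0.0055,0.0235],[0,0,0]],
  [[-0.013,-0.0055,0.0235],[0,0,0]],
  [[-0.013,-0.0055,0.0235],[0,0,0]],
  [[-0.013,-0.0055,0.0235],[0,0,0]],
  [[-0.013,-0.0055,0.0235],[0,0,0]],
  [[-0.013,-0.0055,0.0235],[0,0,0]],
  [[-0.013,-0.0055,0.0235],[0,0,0]],
  [[-0.013,-0.0055,0.0235],[0,0,0]],
  [[-0.013,-0.0055,0.0235],[0,0,0]],
  [[-0.013,-0.0055,0.0235],[0,0,0]],
  [[-0.013,-0.0055,0.0235],[0,0,0]],
  [[-0.013,-0.0055,0.0235],[0,0,0]],
  [[-0.013,-0.0055,0.0235],[0,0,0]],
  [[-0.013,-0.0055,0.0235],[0,0,0]],
  [[-0.013,-0.0055,0.0235],[0,0,0]],
  [[-0.013,-0.0055,0.0235],[0,0,0]],
  [[-0.013,-0.0055,0.0235],[0,0,0]],
  [[-0.013,-0.0055,0.0235],[0,0,0]],
], gripper=0)

```text
t: 1.82
eef_pos: [0.5507, -0.2999, 0.3413]
tool_rot: [-0.552, 0.553, -0.442, 0.441]
contact_force: [0.1, -0.5, -0.2]
gripper_width: 0.001
```

>>> play_rows([
  [[0,0,0],[-3.484,1.239,0.382]],
  [[0,0,0],[-3.484,1.239,0.382]],
  [[0,0,0],[-3.484,1.239,0.382]],
  [[0,0,0],[-3.484,1.239,0.382]],
  [[0,0,0],[-3.484,1.239,0.382]],
  [[0,0,0],[-3.484,1.239,0.382]],
  [[0,0,0],[-3.484,1.239,0.382]],
  [[0,0,0],[-3.484,1.239,0.382]],
  [[0,0,0],[-3.484,1.239,0.382]],
  [[0,0,0],[-3.484,1.239,0.382]],
  [[0,0,0],[0,0,0]],
])

```text
t: 2.73
eef_pos: [0.5503, -0.3013, 0.3385]
tool_rot: [-0.325, 0.628, -0.627, 0.327]
contact_force: [-0.6, -0.4, -0.1]
gripper_width: -0.005
```

```bash
python3 - <<'E'
from h import *
print(get_obs()["q"],get_obs()["eef_pos"],turn(Rp(-1)))
print(to_tool(np.array([.546,.248,.0896])+n*.10))
E
```

```text
[ 0.24740511  0.66616728  0.11301979  1.14134587  0.14347226  1.91171196
 -1.20586126] [ 0.55030429 -0.3013267   0.3384833 ] [ 0.05 -0.06  0.16]
[-0.5498  0.1046  0.1387]
```

>>> play_rows([
  [[-0.0275,0,0],[0,0,0]],
  [[-0.0275,0,0],[0,0,0]],
  [[-0.0275,0,0],[0,0,0]],
  [[-0.0275,0,0],[0,0,0]],
  [[-0.0275,0,0],[0,0,0]],
  [[-0.0275,0,0],[0,0,0]],
  [[-0.0275,0,0],[0,0,0]],
  [[-0.0275,0,0],[0,0,0]],
  [[-0.0275,0,0],[0,0,0]],
  [[-0.0275,0,0],[0,0,0]],
  [[-0.0275,0,0],[0,0,0]],
  [[-0.0275,0,0],[0,0,0]],
  [[-0.0275,0,0],[0,0,0]],
  [[-0.0275,0,0],[0,0,0]],
  [[-0.0275,0,0],[0,0,0]],
  [[-0.0275,0,0],[0,0,0]],
  [[-0.0275,0,0],[0,0,0]],
  [[-0.0275,0,0],[0,0,0]],
  [[-0.0275,0,0],[0,0,0]],
  [[-0.0275,0,0],[0,0,0]],
])

```text
t: 4.4
eef_pos: [0.5485, 0.25, 0.3415]
tool_rot: [-0.329, 0.627, -0.626, 0.328]
contact_force: [0.3, -0.0, 0.5]
gripper_width: -0.002
```

>>> play_rows([
  [[0,0.0105,0.0139],[0,0,0]],
  [[0,0.0105,0.0139],[0,0,0]],
  [[0,0.0105,0.0139],[0,0,0]],
  [[0,0.0105,0.0139],[0,0,0]],
  [[0,0.0105,0.0139],[0,0,0]],
  [[0,0.0105,0.0139],[0,0,0]],
  [[0,0.0105,0.0139],[0,0,0]],
  [[0,0.0105,0.0139],[0,0,0]],
  [[0,0.0105,0.0139],[0,0,0]],
  [[0,0.0105,0.0139],[0,0,0]],
  [[0,0,0],[0,0,0]],
  [[0,0,0],[0,0,0]],
])

```text
t: 5.4
eef_pos: [0.6032, 0.2488, 0.174]
tool_rot: [-0.327, 0.627, -0.626, 0.328]
contact_force: [-0.8, -0.0, -0.2]
gripper_width: 0.001
```

```bash
cat > look.py <<'E'
from h import *
import sys
o=get_obs();print("q",np.round(o["q"],3),"p",np.round(o["eef_pos"],4),"turn",turn(Rp(-1)),"F",np.round(o["contact_force"],1))
c=read_camera("wrist")
cv2.imwrite(f"pics/{sys.argv[1]}.png",c["color"][:,:,::-1])
# project expected points in fisheye
H=np.array(c["hand_eye"]);K=np.array(c["intrinsics"]);R=Rt();p=o["eef_pos"]
u,v=np.meshgrid(np.arange(560),np.arange(420))
x=(u-K[0,2])/K[0,0];y=(v-K[1,2])/K[1,1];th=np.hypot(x,y);z=c["range_z"]
s=np.tan(th)/np.maximum(th,1e-9)
P=np.stack([x*s*z,y*s*z,z],-1);Pt=P@H[:3,:3].T+H[:3,3];Pw=Pt@R.T+p
Pw[z==0]=np.nan
np.save("pw.npy",Pw);cv2.imwrite("wr.png",c["color"][:,:,::-1])
def proj(X):
    t=R.T@(np.array(X)-p);k=H[:3,:3].T@(t-H[:3,3]);r=np.hypot(k[0],k[1]);th=np.arctan2(r,k[2])
    return np.round([K[0,2]+K[0,0]*th*k[0]/r,K[1,2]+K[1,1]*th*k[1]/r],1)
for nm,X in dict(long=[.546,.18,.0896],round=[.546,.248,.0896],square=[.546,.316,.0896],tip=p).items(): print(nm,proj(X))
E
python3 look.py w1
```

```text
q [-0.348  0.836 -0.063  1.188 -0.179  1.684 -1.941] p [0.6032 0.2488 0.174 ] turn [-0.18  0.05  0.11] F [-0.8 -0.  -0.2]
long [366.8 212.4]
round [282.6 212.3]
square [198.  212.3]
tip [282.5 276.4]
```

View pics/w1.png

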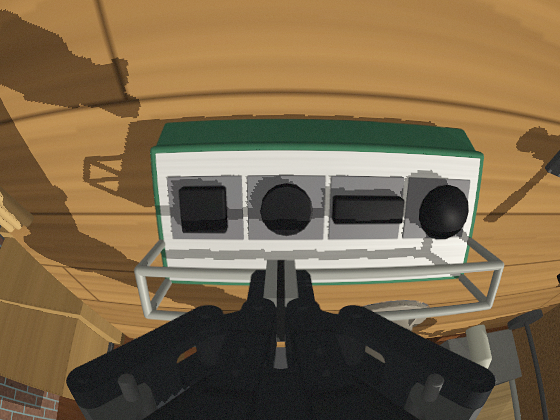

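The wrist view shows square (203,209), round (286,209), long (367,209) and stop (443,210). This matches projection to within about 3 mm, and the fingers clear the front rod. Next I advance onto the round key.

>>> play_rows([
  [[0.001,0.009,0.001],[0,0,0]],
  [[0.001,0.009,0.001],[0,0,0]],
  [[0,0.009,0.001],[0,0,0]],
  [[0,0.009,0],[0,0,0]],
  [[0,0.009,0],[0,0,0]],
  [[0,0.009,0],[0,0,0]],
  [[0,0.009,0],[0,0,0]],
  [[0,0.009,0],[0,0,0]],
  [[0,0.009,0],[0,0,0]],
  [[0,0.009,0],[0,0,0]],
  [[0,0,0],[0,0,0]],
  [[0,0,0],[0,0,0]],
])

```text
t: 6.45
eef_pos: [0.5543, 0.2468, 0.0993]
tool_rot: [-0.328, 0.627, -0.626, 0.328]
contact_force: [0.3, -0.4, 0.7]
gripper_width: 0.0
```

```bash
cat > st.py <<'E'
from h import *
import sys
o=get_obs();y=float(sys.argv[1]);d=o["eef_pos"]-np.array([.547,y,.0896])
print("t",o["t"],"above key",round(d@n,4),"upslope",round(d@np.array([-n[2],0,n[0]]),4),"dy",round(d[1],4),"F.n",round(o["contact_force"]@n,2),"F",np.round(o["contact_force"],2),"turn",turn(Rp(-1)),"q6",o["q"][5])
E
python3 st.py .247
```

```text
t 6.45 above key 0.0121 upslope -0.0004 dy -0.0002 F.n 0.8 F [ 0.35 -0.43  0.74] turn [-0.26  0.08  0.1 ] q6 1.493624336258462
```

>>> play_rows([
  [[0,0.003,0],[0,0,0]],
  [[0,0.003,0],[0,0,0]],
  [[0,0.003,0],[0,0,0]],
  [[0,0.003,0],[0,0,0]],
  [[0,0.003,0],[0,0,0]],
  [[0,0.003,0],[0,0,0]],
  [[0,0,0],[0,0,0]],
  [[0,0,0],[0,0,0]],
])

```text
t: 7.12
eef_pos: [0.5448, 0.2469, 0.0852]
tool_rot: [-0.329, 0.627, -0.626, 0.328]
contact_force: [1.5, 0.1, 3.3]
gripper_width: 0.005
```

```bash
python3 st.py .247
```

```text
t 7.1167 above key -0.0049 upslope -0.0007 dy -0.0001 F.n 3.58 F [1.48 0.12 3.33] turn [-0.35  0.08  0.06] q6 1.4566881221921912
```

>>> play_rows([
  [[0,0.002,0],[0,0,0]],
  [[0,0.002,0],[0,0,0]],
  [[0,0.001,0],[0,0,0]],
  [[0,0,0],[0,0,0]],
  [[0,0,0],[0,0,0]],
  [[0,0,0],[0,0,0]],
])

```text
t: 7.62
eef_pos: [0.5427, 0.2469, 0.0822]
tool_rot: [-0.329, 0.626, -0.626, 0.328]
contact_force: [2.8, -0.6, 10.0]
gripper_width: 0.001
```

```bash
python3 st.py .247
```

```text
t 7.6167 above key -0.0085 upslope -0.0008 dy -0.0001 F.n 9.83 F [ 2.79 -0.64 10.05] turn [-0.43  0.09  0.03] q6 1.4473551630964097
```

The round key is home: the force is 9.8 N against a 5 N spring, with 8.5 mm of travel. Now retract and set the tool upright.

>>> play_rows([
  [[0,0,0],[0,0,0]],
  [[0,-0.01,0],[0,0,0]],
  [[0,-0.01,0],[0,0,0]],
  [[0,-0.01,0],[0,0,0]],
  [[0,-0.01,0],[0,0,0]],
  [[0,-0.015,0],[0,0,0]],
  [[0,-0.015,0],[0,0,0]],
  [[0,-0.015,0],[0,0,0]],
  [[0,-0.015,0],[0,0,0]],
  [[0,-0.015,0],[0,0,0]],
  [[0,-0.015,0],[0,0,0]],
  [[0,-0.018,-0.0126],[0,0,0]],
  [[0,-0.018,-0.0126],[0,0,0]],
  [[0,-0.018,-0.0126],[0,0,0]],
  [[0,-0.018,-0.0126],[0,0,0]],
  [[0,-0.018,-0.0126],[0,0,0]],
])

```text
t: 8.95
eef_pos: [0.6151, 0.2469, 0.2989]
tool_rot: [-0.328, 0.627, -0.626, 0.328]
contact_force: [0.3, -0.2, 0.7]
gripper_width: -0.001
```

>>> play_rows([
  [[0,0,0],[3.5,0,0]],
  [[0,0,0],[3.5,0,0]],
  [[0,0,0],[3.5,0,0]],
  [[0,0,0],[3.5,0,0]],
  [[0,0,0],[3.5,0,0]],
  [[0,0,0],[3.5,0,0]],
  [[0,0,0],[3.5,0,0]],
  [[0,0,0],[3.5,0,0]],
  [[0,0,0],[3.5,0,0]],
  [[0,0,0],[3.5,0,0]],
  [[0,0,0],[0,0,0]],
])

```text
t: 9.87
eef_pos: [0.6135, 0.2478, 0.2988]
tool_rot: [0.503, -0.499, 0.497, -0.501]
contact_force: [-0.4, -0.4, -0.4]
gripper_width: 0.002
```

```bash
python3 - <<'E'
from h import *
print(get_obs()["eef_pos"],np.round(Rt(),3),to_tool([.433,-.214,.27]))
E
```

```text
[0.61345612 0.24783214 0.2988472 ] [[ 0.004  0.007  1.   ]
 [-1.     0.001  0.004]
 [-0.    -1.     0.007]] [ 0.4612  0.0273 -0.1824]
```

>>> play_rows([
  [[0.0231,0.0014,-0.0091],[0,0,0]],
  [[0.0231,0.0014,-0.0091],[0,0,0]],
  [[0.0231,0.0014,-0.0091],[0,0,0]],
  [[0.0231,0.0014,-0.0091],[0,0,0]],
  [[0.0231,0.0014,-0.0091],[0,0,0]],
  [[0.0231,0.0014,-0.0091],[0,0,0]],
  [[0.0231,0.0014,-0.0091],[0,0,0]],
  [[0.0231,0.0014,-0.0091],[0,0,0]],
  [[0.0231,0.0014,-0.0091],[0,0,0]],
  [[0.0231,0.0014,-0.0091],[0,0,0]],
  [[0.0231,0.0014,-0.0091],[0,0,0]],
  [[0.0231,0.0014,-0.0091],[0,0,0]],
  [[0.0231,0.0014,-0.0091],[0,0,0]],
  [[0.0231,0.0014,-0.0091],[0,0,0]],
  [[0.0231,0.0014,-0.0091],[0,0,0]],
  [[0.0231,0.0014,-0.0091],[0,0,0]],
  [[0.0231,0.0014,-0.0091],[0,0,0]],
  [[0.0231,0.0014,-0.0091],[0,0,0]],
  [[0.0231,0.0014,-0.0091],[0,0,0]],
  [[0.0231,0.0014,-0.0091],[0,0,0]],
])

```text
t: 11.53
eef_pos: [0.4338, -0.2167, 0.2691]
tool_rot: [0.502, -0.499, 0.499, -0.501]
contact_force: [-0.7, -0.0, -0.5]
gripper_width: 0.002
```

>>> play_rows([
  [[0,0,0],[0,5.75,0]],
  [[0,0,0],[0,5.75,0]],
  [[0,0,0],[0,5.75,0]],
  [[0,0,0],[0,5.75,0]],
  [[0,0,0],[0,5.75,0]],
  [[0,0,0],[0,5.75,0]],
  [[0,0,0],[0,5.75,0]],
  [[0,0,0],[0,5.75,0]],
  [[0,0,0],[0,5.75,0]],
  [[0,0,0],[0,5.75,0]],
  [[0,0,0],[0,0,0]],
])

```text
t: 12.45
eef_pos: [0.4344, -0.2156, 0.269]
tool_rot: [-0.199, 0.196, -0.679, 0.679]
contact_force: [-0.7, 0.2, 0.3]
gripper_width: 0.0
```

```bash
python3 look.py w2; python3 - <<'E'
from h import *
print(get_obs()["eef_pos"],np.round(Rt(),3),to_tool([.433,-.214,.10]))
c=read_camera("top");T=cloud(c);im=c["color"];cv2.imwrite("pics/t2.png",im[:,:,::-1])
E
```

```text
q [ 0.052  0.115  0.308  1.97  -0.042  1.058 -2.197] p [ 0.4344 -0.2156  0.269 ] turn [-32.17 -55.72 -17.73] F [-0.7  0.2  0.3]
long [ 86.9 362.3]
round [ 80.5 382.5]
square [ 75.4 399.5]
tip [281.2 274.6]
[ 0.43440363 -0.21558096  0.26893745] [[-0.842  0.004  0.54 ]
 [-0.54   0.    -0.842]
 [-0.004 -1.     0.002]] [ 0.001   0.1689 -0.0025]
```

View pics/w2.png

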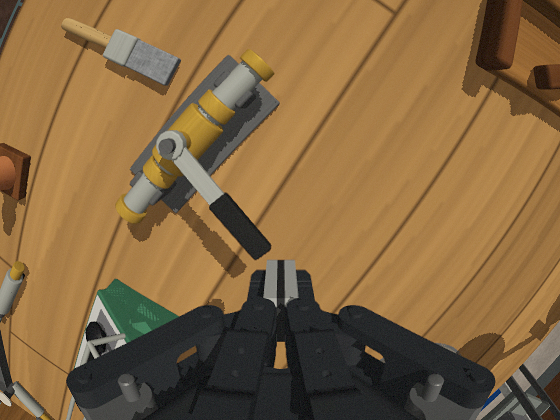

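The wrist view shows the lever from the stem (172,146) to the grip end (262,250), and the closed fingers at (281,275) on its closing side. Checking lever geometry from this view before descending.

```bash
cat > lev.py <<'E'
from h import *
P=np.load("pw.npy")
m=(P[...,2]>.106)&(P[...,2]<.130)&(np.hypot(P[...,0]-.549,P[...,1]+.202)<.16)
k,l,s,_=cv2.connectedComponentsWithStats(m.astype(np.uint8));i=1+np.argmax(s[1:,4]);q=P[l==i]
far=q[np.hypot(q[:,0]-.549,q[:,1]+.202)>.03]
d=np.linalg.svd((far-far.mean(0))[:,:2],full_matrices=False)[2][0];d*=np.sign((far.mean(0)[:2]-[.549,-.202])@d)
print(len(q),"lever ang",np.degrees(np.arctan2(d[1],d[0])),"mean",far.mean(0),"perp to pivot",np.cross(d,far.mean(0)[:2]-[.549,-.202]),"end",np.max((far[:,:2]-[.549,-.202])@d))
m=(P[...,2]>.060)&(P[...,2]<.083)&(np.hypot(P[...,0]-.549,P[...,1]+.202)<.14);q=P[m]
d=np.linalg.svd((q-q.mean(0))[:,:2],full_matrices=False)[2][0];print("pipe",len(q),q.mean(0),np.degrees(np.arctan2(d[1],d[0]))%180)
E
python3 lev.py 2>/dev/null
```

```text
3366 lever ang 161.27534269650815 mean [ 0.46773294 -0.17515289  0.11969064] perp to pivot 0.0006622530973302149 end 0.13951840916992778
pipe 5662 [ 0.54495862 -0.21324445  0.0751515 ] 77.77224333859583
```

>>> play_rows([
  [[0,0.017,0],[0,0,0]],
  [[0,0.017,0],[0,0,0]],
  [[0,0.017,0],[0,0,0]],
  [[0,0.017,0],[0,0,0]],
  [[0,0.017,0],[0,0,0]],
  [[0,0.017,0],[0,0,0]],
  [[0,0.017,0],[0,0,0]],
  [[0,0.017,0],[0,0,0]],
  [[0,0.017,0],[0,0,0]],
  [[0,0.017,0],[0,0,0]],
  [[0,0,0],[0,0,0]],
])

```text
t: 13.47
eef_pos: [0.4334, -0.2147, 0.0961]
tool_rot: [0.2, -0.199, 0.679, -0.678]
contact_force: [0.3, 0.0, 0.1]
gripper_width: -0.001
```

>>> play_rows([
  [[-0.0055,0,-0.0038],[0,0,0]],
  [[-0.0055,0,-0.0038],[0,0,0]],
  [[-0.0055,0,-0.0038],[0,0,0]],
  [[-0.0055,0,-0.0038],[0,0,0]],
  [[-0.0055,0,-0.0038],[0,0,0]],
  [[-0.0055,0,-0.0038],[0,0,0]],
  [[-0.0055,0,-0.0038],[0,0,0]],
  [[-0.0055,0,-0.0038],[0,0,0]],
  [[-0.0055,0,-0.0038],[0,0,0]],
  [[-0.0055,0,-0.0038],[0,0,0]],
  [[-0.0055,0,-0.0038],[0,0,0]],
  [[-0.0055,0,-0.0038],[0,0,0]],
  [[0,0,0],[0,0,0]],
  [[0,0,0],[0,0,0]],
])

```text
t: 14.63
eef_pos: [0.4662, -0.1404, 0.0986]
tool_rot: [-0.201, 0.197, -0.678, 0.679]
contact_force: [-0.0, -0.2, 0.1]
gripper_width: 0.002
```

```bash
python3 look.py w3; python3 lev.py 2>/dev/null; python3 -c "
from h import *
print(to_tool([.4715,-.127,.1]))"
```

```text
q [-0.043  0.359  0.25   2.131 -0.144  0.662 -2.266] p [ 0.4662 -0.1404  0.0986] turn [-32.26 -55.42 -17.66] F [-0.  -0.2  0.1]
long [ 60.8 436.7]
round [ 57.1 454.4]
square [ 54.6 468. ]
tip [281.2 274.6]
14630 lever ang 144.9852577556924 mean [ 0.50143008 -0.15089442  0.11904451] perp to pivot -0.014560681776307323 end 0.10333072776169858
pipe 14116 [ 0.54992909 -0.17704139  0.0753526 ] 74.14664847706966
[-0.0121 -0.0013 -0.0087]
```

View pics/w3.png

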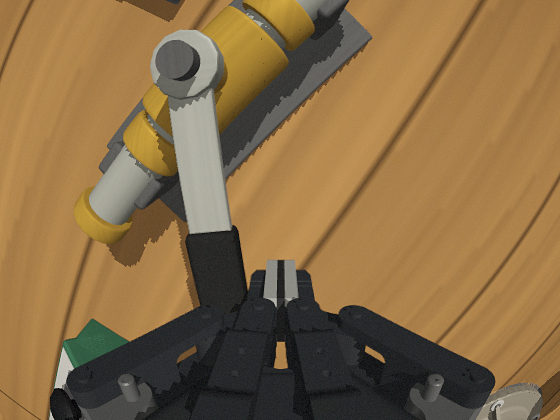

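The lever has swung and now lies nearly parallel to the finger side, from (185,65) to (222,270). I'll finish the planned stroke, then back off and measure.

>>> play_rows([
  [[-0.003,0,-0.0022],[0,0,0]],
  [[-0.003,0,-0.0022],[0,0,0]],
  [[-0.003,0,-0.0022],[0,0,0]],
  [[-0.003,0,-0.0022],[0,0,0]],
  [[0,0,0],[0,0,0]],
  [[0,0,0],[0,0,0]],
])

```text
t: 15.18
eef_pos: [0.4716, -0.1269, 0.0988]
tool_rot: [-0.201, 0.197, -0.678, 0.679]
contact_force: [-0.8, -0.6, 0.1]
gripper_width: 0.002
```

```bash
cat > lev2.py <<'E'
from h import *
print(get_obs()["eef_pos"],get_obs()["contact_force"])
# wrist: steel part of lever, radius 25..68 mm
import subprocess
subprocess.run(["python3","look.py","tmp"],capture_output=True)
def ang(P,lo,hi,nm):
    r=np.hypot(P[...,0]-.549,P[...,1]+.202)
    q=P[(P[...,2]>.106)&(P[...,2]<.128)&(r>lo)&(r<hi)];v=np.median(q[:,:2],0)-[.549,-.202]
    print(nm,len(q),"pivot->",np.degrees(np.arctan2(v[1],v[0])),np.median(q,0))
P=np.load("pw.npy");ang(P,.03,.068,"wrist steel")
c=read_camera("top");T=cloud(c);ang(T,.03,.068,"top steel");ang(T,.07,.138,"top grip")
E
python3 lev2.py
```

```text
[ 0.4716283  -0.12690821  0.09877385] [-0.77964655 -0.60346264  0.12989772]
wrist steel 4465 pivot-> 122.90757393329928 [ 0.52273324 -0.16140954  0.1175636 ]
this script no longer has the robotException ignored in: <_io.TextIOWrapper mode='rw' encoding='UTF-8'>
Traceback (most recent call last):
BrokenPipeError: [Errno 32] Broken pipe
```

The lever reads 122.9°, which is about 44.7° open. Back off and verify.

>>> play_rows([
  [[0.005,0,0],[0,0,0]],
  [[0.008,0,0],[0,0,0]],
  [[0.01,0,0],[0,0,0]],
  [[0.01,0,0],[0,0,0]],
  [[0.01,0,0],[0,0,0]],
  [[0,-0.02,0],[0,0,0]],
  [[0,-0.02,0],[0,0,0]],
  [[0,-0.02,0],[0,0,0]],
  [[0,-0.02,0],[0,0,0]],
  [[0,-0.02,0],[0,0,0]],
  [[0,-0.02,0],[0,0,0]],
  [[0,-0.02,0],[0,0,0]],
  [[0,-0.02,0],[0,0,0]],
  [[0,-0.02,0],[0,0,0]],
  [[0,-0.02,0],[0,0,0]],
  [[0,0,0],[0,0,0]],
  [[0,0,0],[0,0,0]],
])

```text
t: 16.65
eef_pos: [0.4338, -0.1513, 0.2993]
tool_rot: [-0.201, 0.196, -0.678, 0.68]
contact_force: [0.0, -0.1, 0.3]
gripper_width: -0.0
```

```bash
python3 look.py w4; python3 lev.py 2>/dev/null; python3 -c "
from h import *
print(get_obs()['eef_pos'],to_tool([.60,.316,.30]))
c=read_camera('wrist')"
```

```text
q [-0.084  0.034  0.295  1.981 -0.013  1.12  -2.357] p [ 0.4338 -0.1513  0.2993] turn [-32.38 -55.54 -17.74] F [ 0.  -0.1  0.3]
long [103.3 327.7]
round [ 94.5 352.2]
square [ 87.6 372.6]
tip [281.2 274.6]
2916 lever ang 122.70209831231539 mean [ 0.50248507 -0.13071392  0.11973841] perp to pivot 0.0006280803698242646 end 0.13853022029097123
pipe 5146 [ 0.5453613  -0.20736021  0.0748383 ] 77.30619230381147
[ 0.43327505 -0.15103656  0.29823982] [-0.3919 -0.0008 -0.3038]
```

The lever is at 122.7°, 45° open, and free. On to the square key.

>>> play_rows([
  [[0,0,0],[0,-5.75,0]],
  [[0,0,0],[0,-5.75,0]],
  [[0,0,0],[0,-5.75,0]],
  [[0,0,0],[0,-5.75,0]],
  [[0,0,0],[0,-5.75,0]],
  [[0,0,0],[0,-5.75,0]],
  [[0,0,0],[0,-5.75,0]],
  [[0,0,0],[0,-5.75,0]],
  [[0,0,0],[0,-5.75,0]],
  [[0,0,0],[0,-5.75,0]],
])

```text
t: 17.58
eef_pos: [0.4331, -0.1507, 0.2971]
tool_rot: [0.502, -0.501, 0.498, -0.499]
contact_force: [0.5, -0.1, -0.5]
gripper_width: 0.001
```

>>> play_rows([
  [[-0.0234,0,0.0088],[0,0,0]],
  [[-0.0234,0,0.0088],[0,0,0]],
  [[-0.0234,0,0.0088],[0,0,0]],
  [[-0.0234,0,0.0088],[0,0,0]],
  [[-0.0234,0,0.0088],[0,0,0]],
  [[-0.0234,0,0.0088],[0,0,0]],
  [[-0.0234,0,0.0088],[0,0,0]],
  [[-0.0234,0,0.0088],[0,0,0]],
  [[-0.0234,0,0.0088],[0,0,0]],
  [[-0.0234,0,0.0088],[0,0,0]],
  [[-0.0234,0,0.0088],[0,0,0]],
  [[-0.0234,0,0.0088],[0,0,0]],
  [[-0.0234,0,0.0088],[0,0,0]],
  [[-0.0234,0,0.0088],[0,0,0]],
  [[-0.0234,0,0.0088],[0,0,0]],
  [[-0.0234,0,0.0088],[0,0,0]],
  [[-0.0234,0,0.0088],[0,0,0]],
  [[-0.0234,0,0.0088],[0,0,0]],
  [[-0.0234,0,0.0088],[0,0,0]],
  [[-0.0234,0,0.0088],[0,0,0]],
])

```text
t: 19.25
eef_pos: [0.609, 0.3181, 0.2973]
tool_rot: [-0.501, 0.5, -0.498, 0.501]
contact_force: [-0.8, 0.0, -1.1]
gripper_width: 0.001
```

>>> play_rows([
  [[0,0,0],[-3.5,0,0]],
  [[0,0,0],[-3.5,0,0]],
  [[0,0,0],[-3.5,0,0]],
  [[0,0,0],[-3.5,0,0]],
  [[0,0,0],[-3.5,0,0]],
  [[0,0,0],[-3.5,0,0]],
  [[0,0,0],[-3.5,0,0]],
  [[0,0,0],[-3.5,0,0]],
  [[0,0,0],[-3.5,0,0]],
  [[0,0,0],[-3.5,0,0]],
  [[0,0,0],[0,0,0]],
  [[0,0,0],[0,0,0]],
])

```text
t: 20.25
eef_pos: [0.6089, 0.3167, 0.2967]
tool_rot: [-0.326, 0.628, -0.626, 0.328]
contact_force: [-0.4, -0.2, 0.7]
gripper_width: 0.0
```

```bash
python3 st.py .314; python3 -c "
from h import *
print(to_tool(np.array([.547,.314,.0896])+n*.10))"
```

```text
t 20.25 above key 0.2051 upslope 0.0681 dy 0.0027 F.n 0.33 F [-0.42 -0.19  0.7 ] turn [-0.09 -0.02  0.17] q6 1.9144882241166032
[0.0024 0.1053 0.0679]
```

>>> play_rows([
  [[0.0003,0.0105,0.0068],[0,0,0]],
  [[0.0003,0.0105,0.0068],[0,0,0]],
  [[0.0003,0.0105,0.0068],[0,0,0]],
  [[0.0003,0.0105,0.0068],[0,0,0]],
  [[0.0003,0.0105,0.0068],[0,0,0]],
  [[0.0003,0.0105,0.0068],[0,0,0]],
  [[0.0003,0.0105,0.0068],[0,0,0]],
  [[0.0003,0.0105,0.0068],[0,0,0]],
  [[0,0.0105,0.0068],[0,0,0]],
  [[0,0.0105,0.0068],[0,0,0]],
  [[0,0.011,0],[0,0,0]],
  [[0,0.011,0],[0,0,0]],
  [[0,0.011,0],[0,0,0]],
  [[0,0.011,0],[0,0,0]],
  [[0,0.011,0],[0,0,0]],
  [[0,0.011,0],[0,0,0]],
  [[0,0.011,0],[0,0,0]],
  [[0,0.011,0],[0,0,0]],
  [[0,0,0],[0,0,0]],
  [[0,0,0],[0,0,0]],
])

```text
t: 21.92
eef_pos: [0.5547, 0.3151, 0.1016]
tool_rot: [-0.328, 0.627, -0.626, 0.328]
contact_force: [0.0, 0.4, 0.2]
gripper_width: 0.001
```

```bash
python3 st.py .314
```

```text
t 21.9167 above key 0.0143 upslope 0.0006 dy 0.0011 F.n 0.21 F [0.02 0.44 0.25] turn [-0.25  0.09  0.1 ] q6 1.5200112023156467
```

Before, commanding 23 mm from 12.1 mm above gave a firm bottoming. Here I command 25 mm.

>>> play_rows([
  [[0,0.003,0],[0,0,0]],
  [[0,0.003,0],[0,0,0]],
  [[0,0.003,0],[0,0,0]],
  [[0,0.003,0],[0,0,0]],
  [[0,0.003,0],[0,0,0]],
  [[0,0.003,0],[0,0,0]],
  [[0,0.003,0],[0,0,0]],
  [[0,0.002,0],[0,0,0]],
  [[0,0.002,0],[0,0,0]],
  [[0,0,0],[0,0,0]],
  [[0,0,0],[0,0,0]],
  [[0,0,0],[0,0,0]],
  [[0,0,0],[0,0,0]],
])

```text
t: 23.0
eef_pos: [0.542, 0.3151, 0.0828]
tool_rot: [-0.329, 0.626, -0.626, 0.328]
contact_force: [2.6, -0.9, 7.2]
gripper_width: -0.001
```

```bash
python3 st.py .314
```

```text
t 23.0 above key -0.0085 upslope 0.0002 dy 0.0011 F.n 7.37 F [ 2.62 -0.95  7.17] turn [-0.41  0.08  0.02] q6 1.4695870663965145
```

>>> play_rows([
  [[0,0.001,0],[0,0,0]],
  [[0,0,0],[0,0,0]],
  [[0,0,0],[0,0,0]],
  [[0,-0.01,0],[0,0,0]],
  [[0,-0.01,0],[0,0,0]],
  [[0,-0.01,0],[0,0,0]],
  [[0,-0.01,0],[0,0,0]],
  [[0,-0.01,0],[0,0,0]],
  [[0,-0.01,0],[0,0,0]],
  [[0.017,0,0],[0,0,0]],
  [[0.017,0,0],[0,0,0]],
  [[0.017,0,0],[0,0,0]],
  [[0.017,0,0],[0,0,0]],
  [[0.017,0,0],[0,0,0]],
  [[0.017,0,0],[0,0,0]],
  [[0.017,0,0],[0,0,0]],
  [[0.017,0,0],[0,0,0]],
  [[0,0,0],[0,0,0]],
  [[0,0,0],[0,0,0]],
])

```text
t: 24.58
eef_pos: [0.5752, 0.1777, 0.1301]
tool_rot: [0.328, -0.626, 0.626, -0.329]
contact_force: [-0.4, 0.8, 0.1]
gripper_width: 0.002
```

```bash
python3 st.py .179; python3 look.py w5
```

```text
t 24.5833 above key 0.0494 upslope 0.0002 dy -0.0013 F.n -0.16 F [-0.36  0.78  0.06] turn [-0.32 -0.05  0.02] q6 1.5561361787785735
q [-0.292  0.8   -0.029  1.367 -0.158  1.556 -1.84 ] p [0.5752 0.1777 0.1301] turn [-0.32 -0.05  0.02] F [-0.4  0.8  0.1]
long [278.4 239.9]
round [175.6 238.9]
square [ 90.3 236.6]
tip [282.5 276.4]
```

View pics/w5.png

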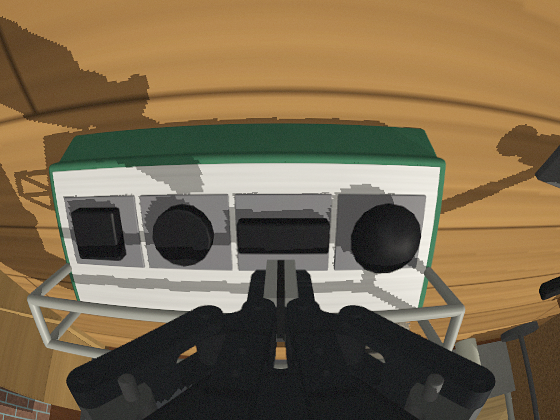

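The long key is at (283,236), directly ahead of the fingertips at column 282. The stop key at (385,237) is well clear.

>>> play_rows([
  [[0,0.008,0.001],[0,0,0]],
  [[0,0.008,0.001],[0,0,0]],
  [[0,0.008,0],[0,0,0]],
  [[0,0.008,0],[0,0,0]],
  [[0,0.006,0],[0,0,0]],
  [[0,0.003,0],[0,0,0]],
  [[0,0.003,0],[0,0,0]],
  [[0,0.003,0],[0,0,0]],
  [[0,0.003,0],[0,0,0]],
  [[0,0.003,0],[0,0,0]],
  [[0,0.003,0],[0,0,0]],
  [[0,0.003,0],[0,0,0]],
  [[0,0.001,0],[0,0,0]],
  [[0,0,0],[0,0,0]],
  [[0,0,0],[0,0,0]],
  [[0,0,0],[0,0,0]],
])

```text
t: 25.97
eef_pos: [0.5438, 0.1792, 0.0814]
tool_rot: [-0.33, 0.626, -0.626, 0.329]
contact_force: [3.2, -0.8, 11.6]
gripper_width: 0.001
```

```bash
python3 st.py .179
```

```text
t 25.9667 above key -0.0085 upslope -0.0021 dy 0.0002 F.n 11.29 F [ 3.19 -0.83 11.55] turn [-0.48  0.08  0.02] q6 1.4335041754539086
```

The long key is home at 11.3 N. Retract well clear.

>>> play_rows([
  [[0,0,0],[0,0,0]],
  [[0,-0.01,0],[0,0,0]],
  [[0,-0.01,0],[0,0,0]],
  [[0,-0.015,0],[0,0,0]],
  [[0,-0.015,0],[0,0,0]],
  [[0,-0.015,0],[0,0,0]],
  [[0,-0.015,0],[0,0,0]],
  [[0,-0.015,0],[0,0,0]],
  [[0,-0.015,0],[0,0,0]],
  [[0,-0.015,0],[0,0,0]],
  [[0,-0.015,0],[0,0,0]],
  [[0,0,0],[0,0,0]],
  [[0,0,0],[0,0,0]],
  [[0,0,0],[0,0,0]],
])

```text
t: 27.13
eef_pos: [0.6214, 0.1792, 0.1938]
tool_rot: [-0.328, 0.627, -0.626, 0.328]
contact_force: [-0.0, -0.3, -0.8]
gripper_width: -0.0
```

```bash
python3 st.py .179; python3 - <<'E'
from h import *
a=pickle.load(open("top.pkl","rb"));c=read_camera("top");T=cloud(c);A=cloud(a)
r=np.hypot(T[...,0]-.549,T[...,1]+.202);q=T[(T[...,2]>.106)&(T[...,2]<.128)&(r>.03)&(r<.145)];v=q.mean(0)[:2]-[.549,-.202];print("lever ang",len(q),np.degrees(np.arctan2(v[1],v[0])))
for nm,(u0,u1,v0,v1) in dict(fig=(255,310,75,140),grinder=(110,220,115,165),brush=(385,425,105,205)).items():
    for X in(A,T):
        w=X[v0:v1,u0:u1].reshape(-1,3);w=w[(w[:,2]>.01)&(w[:,2]<.17)];print(nm,len(w),np.round(w.mean(0),4))
cv2.imwrite("pics/end.png",c["color"][:,:,::-1])
E
```

```text
t 27.1333 above key 0.128 upslope -0.0011 dy 0.0002 F.n -0.7 F [-0.03 -0.32 -0.83] turn [-0.23  0.08  0.09] q6 1.7289674928746792
lever ang 685 121.76715690992314
fig 1364 [0.8114 0.0036 0.0605]
fig 1364 [0.8115 0.0036 0.0604]
grinder 1292 [0.7693 0.2487 0.031 ]
grinder 420 [0.7569 0.1895 0.0303]
brush 1353 [ 0.7025 -0.2507  0.0171]
brush 1355 [ 0.7024 -0.2508  0.017 ]
```

View pics/end.png

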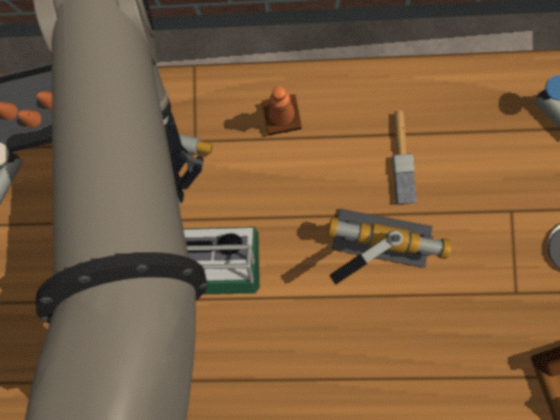

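The lever is at about 45° and the figurine and brush have not moved. The grinder is partly hidden by the arm, but its visible end is still at (205,148). Nothing is being touched.

```bash
python3 -c "
from station import hand_in
print(hand_in())"
```

```text
the job is handed in; nothing more can be done
None
```

I carried out the whole sequence and handed it in at about 27 s of the 72 s allowed. The hand-in gives no verdict.

| Step | Result | Check |
|---|---|---|
| Round key, lever still about 6° open | pressed home, released | 9.8 N, 8.5 mm travel |
| Valve lever swung and let go | about 45° open | wrist view 45°, final top view about 46° |
| Square key | pressed home, released | 7.4 N, 8.5 mm travel |
| Long key | pressed home, released | 11.3 N, 8.5 mm travel |

A key's spring gives 5 N fully home, so each press reached its stop.

**Bystanders and stop key:** In the last top view the figurine and brush had moved less than 1 mm. I never touched the stop key, and the arm was clear of everything at hand-in.

**Not fully checked:**
- **Grinder:** the arm hid most of it, so the before-and-after comparison doesn't apply. The end I could see was where it started, and the tool never came near it.
- **Key return:** I didn't measure the keys springing back. The view before the last press showed them out, and the tool was then 128 mm clear of the keys.

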